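# Close the bead case and present the imam bead over it

## Robot

A 6-joint arm with a two-finger parallel gripper is mounted at the origin on the work surface. World frame = base frame: x ahead of the robot, y to its left, z up, the work surface at z = 0. Lengths are in m, angles in rad, forces in N, time in s.
With the tool pointing down it reaches from about 0.275 to 0.75 m from the base axis. Payload 10.2 kg.
Tool frame: the origin (TCP) lies midway between the tips of the shut fingers; the grasp point (between the pads) lies 19 mm behind it; z points along the fingers, y is the direction in which the jaws open and shut (so a half turn about z gives the same grasp; the last joint's range is limited). The gripper opens to 88 mm and grips with 3 to 60 N. Pads are 18 mm wide; open, the fingers measure 123 mm over their backs; the gripper's body (75 mm by 187 mm) begins 45 mm behind the grasp point.
Start: joints at [0.935, 0.313, 1.498, -0, 1.331, -0.223], TCP at [0.211, 0.481, 0.239] pointing down, gripper open.
Joint ranges: [-2.94, 2.94], [-0.97, 2.17], [0.19, 2.56], [-1.23, 4.37], [0.02, 3.11], [-2.88, 2.88]. Speed limits (rad/s): [2.39, 2.39, 3.01, 3.14, 3.14, 3.14].

## Interface

Orientations are given as a unit quaternion [w, x, y, z].
In Python, from workcell import r, vision, workorder gives the robot as it stands.
- The arm moves only by the shell command python3 -m inch 'ROWS' [OPENING] [FORCE]. ROWS is JSON, a list of rows, each an object of numbers: "tx", "ty", "tz": the shift along the tool's x, y, z normalised to -1 to 1, where 1 is 500 mm; "rx", "ry", "rz": the turn, a rotation vector about the tool's x, y, z normalised to -1 to 1, where 1 is 45 degrees. In form: [{"tx": .., "ty": .., "tz": .., "rx": .., "ry": .., "rz": ..}, ...]. A call has 1 to 12 rows; each row is the pose to reach, as a shift and turn from the pose commanded when the call began, along the tool's axes at that moment; what a row does not reach only later rows make up. A row lasts 1/10 s, in which the tool goes at most 50 mm and 8.59 degrees, less where a joint would pass 70% of its speed; a pose out of reach is approached as far as the arm can. A call with a number of a shift or a turn outside -1 to 1 is refused whole. A call with a gripper value outside its range is refused whole. OPENING is the closure, from 0 (fully open) to 1 (shut), set as the call begins (- or left out, the last holds). The fingers move at their own pace and stop on an object; FORCE is the grip in N (left out, the last holds). Time passes only in rows, so rows that repeat a pose let the fingers close. It gives the time, the measured TCP pose, the force and the opening at its end, in the units of the state.
- r.observe(): the state, without advancing time (a new reading comes with each control period).
- vision.snapshot(name): name is "scene" or "top"; returns the picture (420x560x3 uint8, red, green, blue); there is no depth.
- vision.get_calibration(name): a dict with "fx", "fy", "cx", "cy" (pixels), "R" (3x3) and "t" (3): a world point X has camera coordinates R X + t. Camera axes: x right, y down, z forward; pixel columns grow to the right and rows downward; lengths in m; the calibration is good to about 2 mm. A picture is of the moment at which its call begins. get_calibration takes no time and is no camera call.
- workorder.close_job(): hands the job in, once; it reports no verdict.
The state is a dict: "clock": time; "joint_positions": joint angles; "dq": joint speeds; "joint_torque": joint torques, N m; "eef_pos": TCP position; "tool_rot": TCP orientation; "wrist_force": force on the tool from outside, world axes, zero at the start; "ft_torque": the same for the moment, N m; "finger_gap": opening from 0.0 (shut) to 1.0 (fully open).
Only numpy, scipy, OpenCV 4.12 (cv2) and the standard library are available. Lean on these libraries where they do the work, as an engineer would, in place of code of your own. Each camera call takes 0.05 s, during which the arm holds its last target. There are 200 camera calls.

## Task

Lower the lid of the bead case fully shut first, so that nothing can drop among the sorted beads. Then lift the copper dish by its handle off the anvil block, carry it over the case and give it a quarter turn anticlockwise (seen from above) from how it stood, so that its lip points towards the lever press side, keeping it level and the turquoise bead in its middle all the while. Finish still holding the dish, motionless and level, about a hand's breadth above the middle of the closed lid, and leave everything else undisturbed.

Things in the scene. Friction and masses are not known exactly. Their poses are not given: they have to be found in the camera images.
- case: wooden bead case full of rosewood beads, fixed to the table; 150 (its x) x 190 (its y) x 60 mm high without the lid; origin under its centre; x points away from the robot side towards the lid hinge, z up
- lid (a joint): the case lid hinge, rad: 0 = fully closed, grows as the lid opens; starts part open (about 0.6 to 1.2). The hinge is stiff, so the lid stays where it is left; pushing the outside of the lid near its free edge with 3 to 5 N lowers it. It stops by itself at 0
- lid_hinge (a point): middle of the hinge line of the lid, at the top of the far (+x) wall of the case: 75 mm along case x, 60 mm up. The hinge line runs along case y. The lid is a board 154 mm from hinge to free edge, 194 wide; its outer face lies 11 mm above the hinge line when closed
- lid_tab (a point): small brass thumb tab at the middle of the free edge of the lid, 157 mm from the hinge line; the tab is 34 mm wide, sticks out about 10 mm
- case_top (a point): point fixed to the case: the middle of where the lid outer face is when closed, 71 mm above the table
- block: flat steel anvil block 110 x 110 x 30 mm high, fixed; origin under its centre; a white line is inlaid across the middle of its top along its x
- dish: shallow copper dish, 140 mm across, rim 27 high, 0.2 to 0.4 kg, standing centred on the block; origin under its centre. Inside it slopes (10 degrees) down to its middle, 7 mm above the origin. Its x axis points at the pouring lip; at the start the lip points along the white line of the block (block +x, away from the robot) to within 3 degrees
- dish_handle (a point): centre of the straight wooden grip bar of the fixed arch handle that stands over the dish in its y-z plane, 105 mm above the dish origin; the bar is 14 mm wide (dish x), 14 mm high and 70 mm long (dish y); pinch it across its width from above, there are 60 mm free under it to the dish
- dish_lip (a point): outer end of the brass pouring lip of the dish, 85 mm from its centre along dish x, 20 mm up
- dish_middle (a point): point on the axis of the dish where the centre of the bead is when it lies in the middle, 20 mm above the dish origin
- bead_center (a point): centre of the loose turquoise ball bead, 26 mm across, 25 g, lying in the middle of the dish
- bowl: hammered copper bowl, 110 mm across, 45 high, heaped with rosewood beads; bystander; origin under its centre
- spool: blue glazed spool, 50 mm across, 56 high, standing; bystander; origin under its centre
- jar: amber glass jar with brass cap, 60 mm across, 85 high; bystander; origin under its centre
- awl: bead awl lying flat, bone handle 18 mm thick and thin steel point, 125 mm long along its x; bystander; origin on the table under its middle
- finial_cap: small brass finial cap, 32 mm across, 30 high; bystander; origin under its centre
Not all that is in view belongs to the job. Of the things shaped like the block, the steel one is meant.

How it is judged:
On the way, in this order (a step that is already met when the one before it is completed fails the run):
1. the lid is shut while the dish still stands on the block (value of joint lid below 0.06 rad and distance of dish from where it was at the start of the episode below 0.03 m), for 0.2 s.
2. the dish is held at least 40 mm clear of the block (z of dish in the frame of block above 0.07 m and contact force between dish and the fingers above 1 N), for 0.2 s.
At the end, for the whole second after the job is handed in: Lid shut (under 0.06 rad); dish held by the fingers alone, 30 to 180 mm above the closed lid and within 35 mm of its middle, turned a quarter turn anticlockwise from the white line of the block (within 10 degrees), level within 0.10 rad, at rest; bead within 12 mm of the middle of the dish (value of joint lid below 0.06 rad and contact force between dish and the fingers above 1 N and contact force between dish and case below 0.05 N and z of dish in the frame of case_top between 0.03 and 0.18 m and horizontal distance between dish and case_top below 0.035 m and angle between the x axis of dish and the y axis of block, either way round below 0.17 rad and y of dish_lip in the frame of case above 0.015 m and angle between dish's own z axis and vertical below 0.1 rad and linear speed of dish below 0.02 m/s and angular speed of dish below 0.12 rad/s and distance between bead_center and dish_middle below 0.012 m); the arm keeps its last pose, push and grip.
It fails at once if the bead strays more than 30 mm from the middle of the dish (distance between bead_center and dish_middle above 0.03 m).
It fails at once if the dish is tipped more than 15 degrees (angle between dish's own z axis and vertical above 0.26 rad).
It fails at once if a bystander is moved more than 30 mm (distance of any of bowl, spool, jar, awl, finial_cap from where it was at the start of the episode above 0.03 m).
It also fails if it takes over 69 s, if anything falls off the work surface, if the arm or the gripper's body presses on something with over 40 N, if the wrist force passes 120 N, or if a joint passes its speed limit or range.

## Working session

There is one attempt and no reset: what is moved stays moved. The work goes in short steps, Python scripts to look and compute and a shell command to move; the robot and the scene stay as the last step left them, time stands still between calls to the robot, and variables do not carry over. Pictures are saved under pics/ and viewed, about 8 in all and at most 12, crops included, and the job is handed in when it is done.

```bash
ls; mkdir -p pics
python3 - <<'E'
from workcell import r, vision
import cv2, numpy as np, json
a=vision.snapshot("scene");b=vision.snapshot("top")
cv2.imwrite("pics/s0.png",a[...,::-1]);cv2.imwrite("pics/t0.png",b[...,::-1])
o=r.observe();print(o)
for n in("scene","top"):
  c=vision.get_calibration(n);print({k:np.round(v,4).tolist() for k,v in c.items()})
E
```

```text
pics
{'clock': 0.1, 'joint_positions': array([ 9.34624253e-01,  3.13368810e-01,  1.49833287e+00, -7.06470926e-06,
        1.33101208e+00, -2.23399702e-01]), 'dq': array([ 0.00036768, -0.00152132, -0.00095939, -0.00114978, -0.00112239,
       -0.00079135]), 'joint_torque': array([ 3.03859728e-03, -4.02810395e+01, -2.52642292e+01,  6.96759392e-02,
        3.42554238e-02, -8.25428242e-05]), 'eef_pos': array([0.21048548, 0.48072343, 0.23824185]), 'tool_rot': array([-2.30449983e-04,  2.04923269e-01,  9.78777881e-01, -5.11002405e-04]), 'wrist_force': array([-0.09759297,  0.04836888,  0.77435251]), 'ft_torque': array([-0.05601766, -0.02987781, -0.02185275]), 'finger_gap': 1.0016158120027512}
{'fx': 410.3109, 'fy': 410.3109, 'cx': 278.5915, 'cy': 205.7255, 'R': [[0.2129, 0.977, 0.0077], [0.7351, -0.155, -0.66], [-0.6436, 0.1462, -0.7512]], 't': [-0.0748, -0.2768, 1.4366]}
{'fx': 511.1498, 'fy': 511.1498, 'cx': 271.974, 'cy': 214.0219, 'R': [[0.0092, -0.9999, -0.0065], [-0.9873, -0.008, -0.1587], [0.1587, 0.0079, -0.9873]], 't': [-0.0383, 0.4923, 1.2897]}
```

View pics/s0.png

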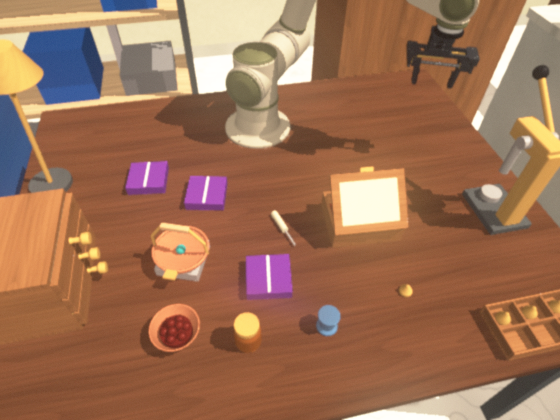

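View pics/t0.png

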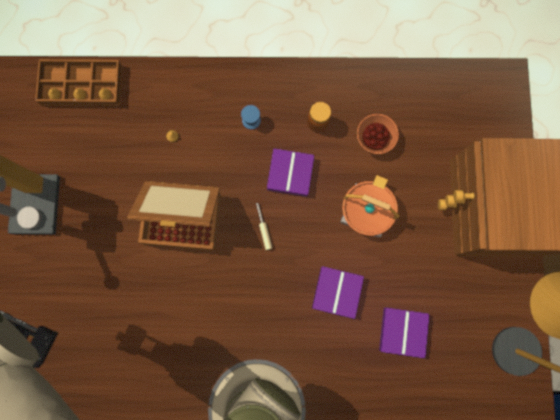

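The scene view shows the dish on a grey block at (181,250), the case with its lid part open at (368,205) and its tab at (367,170). The top view shows the dish at (370,208), the case at (178,215), and the press on the left (+y).

Candidates for the block, in top-view pixels:
- purple at (291,172)
- purple at (339,292)
- purple at (405,332)
- grey steel under the dish at (370,215), which fits the description, so I choose this one

Next is one close crop to check that and pick out features.

Run:
```python
import cv2, numpy as np
s=cv2.imread("pics/s0.png");t=cv2.imread("pics/t0.png")
def c(im,x,y,w=100,h=75):
  k=4
  o=cv2.resize(im[y:y+h,x:x+w],None,fx=k,fy=k,interpolation=cv2.INTER_CUBIC)
  for i in range(0,w,10):
    cv2.line(o,(i*k,0),(i*k,8 if (x+i)%50 else 20),(255,255,255),1)
    if (x+i)%20==0: cv2.putText(o,str(x+i),(i*k,20),0,.35,(255,255,255),1)
  for i in range(0,h,10):
    cv2.line(o,(0,i*k),(8,i*k),(255,255,255),1)
    if (y+i)%20==0: cv2.putText(o,str(y+i),(8,i*k+4),0,.35,(255,255,255),1)
  return o
cv2.imwrite("pics/c0.png",np.vstack([np.hstack([c(t,125,178),c(s,318,162,100,75)]),np.hstack([c(t,325,170),c(s,130,212)])]))
```

```text
(no output)
```

View pics/c0.png

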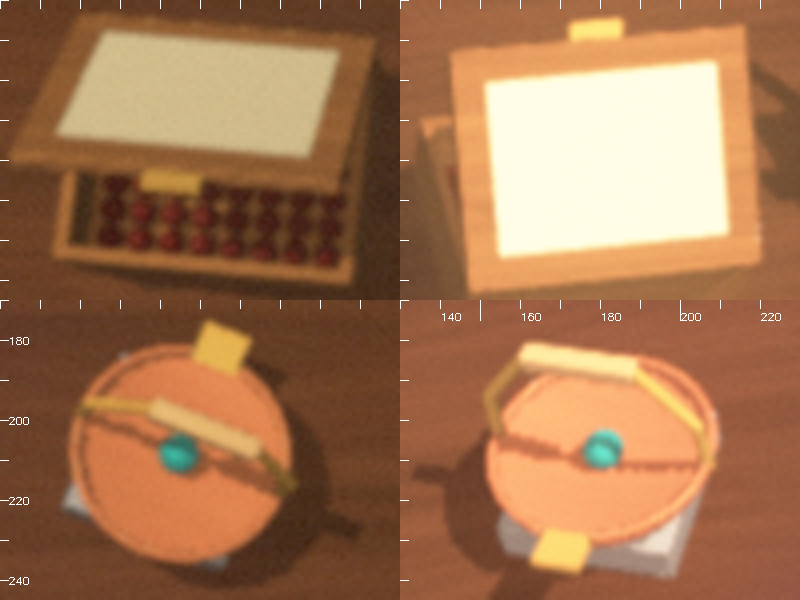

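The crop confirms the dish stands on grey steel, with its lip at top (382,178). I picked the lid corners, tab, bead, bar and lip in both views and will triangulate them.

```bash
cat > h.py <<'E'
import numpy as np, cv2
from workcell import r, vision
C={n:vision.get_calibration(n) for n in("scene","top")}
def P(n): c=C[n];K=np.array([[c["fx"],0,c["cx"]],[0,c["fy"],c["cy"]],[0,0,1]]);return K@np.c_[c["R"],c["t"]]
def tri(t,s):
  X=cv2.triangulatePoints(P("top"),P("scene"),np.array(t,float),np.array(s,float))[:,0];return X[:3]/X[3]
def ray(n,p,z):
  c=C[n];R=np.array(c["R"]);o=-R.T@np.array(c["t"]);d=R.T@[(p[0]-c["cx"])/c["fx"],(p[1]-c["cy"])/c["fy"],1]
  return o+d*(z-o[2])/d[2]
def proj(n,X): q=P(n)@np.r_[X,1];return q[:2]/q[2]
E
python3 - <<'E'
from h import *
np.set_printoptions(precision=4,suppress=True)
pts=dict(hL=((145,181.5),(408.5,227.5)),hR=((218.75,187.5),(335.5,234.5)),fL=((128,218),(404.25,168.75)),fR=((210,225.5),(330.5,175)),tab=((167.75,223.5),(367.25,169.5)),
lip=((382.5,177.75),(169.25,278.75)),bead=((369.5,208.25),(181,249.25)),bar=((376.75,202),(174.75,227.5)),barL=((363,196.2),(189.2,229.7)),barR=((390.5,207.5),(160,225.7)))
for k,(t,s) in pts.items():
  X=tri(t,s);print(k,X,"res",proj("top",X)-t,proj("scene",X)-s)
print("near wall top",ray("top",(138.75,240),.06),ray("top",(212.5,246.5),.06))
im=cv2.imread("pics/t0.png");hsv=cv2.cvtColor(im,cv2.COLOR_BGR2HSV)
# dish outline, top
m=cv2.inRange(hsv,(4,110,130),(18,255,255));m[:, :325]=0;m[:,425:]=0;m[:160]=0;m[250:]=0
c=max(cv2.findContours(m,0,2)[0],key=cv2.contourArea);print("dish hull ell",cv2.fitEllipse(cv2.convexHull(c)))
E
```

```text
hL [0.5716 0.2955 0.0621] res [-0.2774 -0.1099] [-0.451   0.0561]
hR [0.5564 0.1032 0.0651] res [0.0161 0.0045] [ 0.026  -0.0022]
fL [0.4605 0.3046 0.1663] res [-0.636  -0.2567] [-0.9454  0.1168]
fR [0.444  0.1111 0.1671] res [-0.5963 -0.1673] [-0.8805  0.069 ]
tab [0.4473 0.209  0.1703] res [-0.3335 -0.1133] [-0.492   0.0507]
lip [ 0.589  -0.3199  0.0494] res [-0.5287 -0.0173] [-0.8919 -0.0155]
bead [ 0.5083 -0.2858  0.0482] res [-0.0446 -0.002 ] [-0.0705 -0.0006]
bar [ 0.5084 -0.2865  0.1366] res [-0.3474 -0.0133] [-0.5479 -0.0075]
barL [ 0.5223 -0.2537  0.137 ] res [-0.3143 -0.0185] [-0.5007 -0.0025]
barR [ 0.4953 -0.3198  0.136 ] res [-0.1966 -0.0031] [-0.3071 -0.0066]
near wall top [0.4196 0.3038 0.06  ] [0.4046 0.1158 0.06  ]
dish hull ell ((370.3592834472656, 205.45980834960938), (54.98477554321289, 61.240020751953125), 14.535316467285156)
```

```bash
cat >> h.py <<'E'
from scipy.spatial.transform import Rotation as Ro
def to(*W):
  o=r.observe();q=o["tool_rot"];R=Ro.from_quat([q[1],q[2],q[3],q[0]]).as_matrix()
  print("t",round(o["clock"],2),"p",o["eef_pos"].round(4),"yaw_y",np.degrees(np.arctan2(R[1,1],R[0,1])).round(2),"z",R[:,2].round(4),"F",o["wrist_force"].round(2),"gap",round(o["finger_gap"],3))
  for w in W: print(w,"->",(R.T@(np.array(w)-o["eef_pos"])/.5).round(3))
H=np.array([.5588,.1985]);ux=np.array([.997,-.08])
def lid(dx,z): return (*(H+dx*ux).round(4),z)
E
python3 -c "
from h import *
to(lid(-.086,.23),lid(-.086,.19))"
```

```text
t 0.1 p [0.2105 0.4807 0.2382] yaw_y 66.35 z [-7.e-04 -9.e-04 -1.e+00] F [-0.1   0.05  0.77] gap 1.002
(np.float64(0.4731), np.float64(0.2054), 0.23) -> [-0.702 -0.294  0.017]
(np.float64(0.4731), np.float64(0.2054), 0.19) -> [-0.702 -0.294  0.097]
```

```bash
python3 -m inch '[{"tx":-0.702,"ty":-0.294,"tz":0.017},{"tx":-0.702,"ty":-0.294,"tz":0.017},{"tx":-0.702,"ty":-0.294,"tz":0.017},{"tx":-0.702,"ty":-0.294,"tz":0.017},{"tx":-0.702,"ty":-0.294,"tz":0.017},{"tx":-0.702,"ty":-0.294,"tz":0.017},{"tx":-0.702,"ty":-0.294,"tz":0.017},{"tx":-0.702,"ty":-0.294,"tz":0.017},{"tx":-0.702,"ty":-0.294,"tz":0.017},{"tx":-0.702,"ty":-0.294,"tz":0.017},{"tx":-0.702,"ty":-0.294,"tz":0.097},{"tx":-0.702,"ty":-0.294,"tz":0.097}]' 1 10
python3 -c "
from h import *
to(lid(-.086,.165),lid(-.105,.145),lid(-.120,.1227),lid(-.13,.0976),lid(-.135,.071))"
```

```text
t 0.1 p [0.2105 0.4807 0.2382] yaw_y 66.35 z [-7.e-04 -9.e-04 -1.e+00] F [-0.1   0.05  0.77] gap 1.002
(np.float64(0.4731), np.float64(0.2054), 0.165) -> [-0.702 -0.294  0.147]
(np.float64(0.4541), np.float64(0.2069), 0.145) -> [-0.666 -0.306  0.187]
(np.float64(0.4392), np.float64(0.2081), 0.1227) -> [-0.638 -0.316  0.231]
(np.float64(0.4292), np.float64(0.2089), 0.0976) -> [-0.619 -0.322  0.281]
(np.float64(0.4242), np.float64(0.2093), 0.071) -> [-0.609 -0.325  0.335]validation failed for argument at $[0]...
```

```bash
python3 -m inch '[{"tx":-0.702,"ty":-0.294,"tz":0.017,"rx":0,"ry":0,"rz":0},{"tx":-0.702,"ty":-0.294,"tz":0.017,"rx":0,"ry":0,"rz":0},{"tx":-0.702,"ty":-0.294,"tz":0.017,"rx":0,"ry":0,"rz":0},{"tx":-0.702,"ty":-0.294,"tz":0.017,"rx":0,"ry":0,"rz":0},{"tx":-0.702,"ty":-0.294,"tz":0.017,"rx":0,"ry":0,"rz":0},{"tx":-0.702,"ty":-0.294,"tz":0.017,"rx":0,"ry":0,"rz":0},{"tx":-0.702,"ty":-0.294,"tz":0.017,"rx":0,"ry":0,"rz":0},{"tx":-0.702,"ty":-0.294,"tz":0.017,"rx":0,"ry":0,"rz":0},{"tx":-0.702,"ty":-0.294,"tz":0.017,"rx":0,"ry":0,"rz":0},{"tx":-0.702,"ty":-0.294,"tz":0.017,"rx":0,"ry":0,"rz":0},{"tx":-0.702,"ty":-0.294,"tz":0.097,"rx":0,"ry":0,"rz":0},{"tx":-0.702,"ty":-0.294,"tz":0.097,"rx":0,"ry":0,"rz":0}]' 1 10
python3 -c "
from h import *
to(lid(-.086,.165),lid(-.105,.145),lid(-.120,.1227),lid(-.13,.0976),lid(-.135,.071))"
```

```text
clock: 1.3
eef_pos: [0.4704, 0.2061, 0.1868]
tool_rot: [-0.004, 0.204, 0.979, -0.001]
wrist_force: [0.2, -0.2, -0.6]
finger_gap: 0.007
t 1.3 p [0.4704 0.2061 0.1868] yaw_y 66.43 z [-0.0076 -0.0012 -1.    ] F [ 0.21 -0.2  -0.55] gap 0.007
(np.float64(0.4731), np.float64(0.2054), 0.165) -> [-0.006  0.001  0.044]
(np.float64(0.4541), np.float64(0.2069), 0.145) -> [ 0.03  -0.011  0.084]
(np.float64(0.4392), np.float64(0.2081), 0.1227) -> [ 0.058 -0.021  0.129]
(np.float64(0.4292), np.float64(0.2089), 0.0976) -> [ 0.077 -0.027  0.179]
(np.float64(0.4242), np.float64(0.2093), 0.071) -> [ 0.086 -0.03   0.232]
```

Rows need all six keys. Next I follow the lid's arc down.

```bash
python3 -m inch '[{"tx":0,"ty":0,"tz":0.03,"rx":0,"ry":0,"rz":0},{"tx":0,"ty":0,"tz":0.045,"rx":0,"ry":0,"rz":0},{"tx":0.01,"ty":-0.004,"tz":0.06,"rx":0,"ry":0,"rz":0},{"tx":0.02,"ty":-0.008,"tz":0.073,"rx":0,"ry":0,"rz":0},{"tx":0.03,"ty":-0.011,"tz":0.086,"rx":0,"ry":0,"rz":0},{"tx":0.04,"ty":-0.014,"tz":0.1,"rx":0,"ry":0,"rz":0},{"tx":0.05,"ty":-0.018,"tz":0.115,"rx":0,"ry":0,"rz":0},{"tx":0.058,"ty":-0.021,"tz":0.13,"rx":0,"ry":0,"rz":0},{"tx":0.058,"ty":-0.021,"tz":0.13,"rx":0,"ry":0,"rz":0}]'
python3 -c "
from h import *
to(lid(-.13,.0976),lid(-.135,.071))"
```

```text
clock: 2.2
eef_pos: [0.4414, 0.2073, 0.1242]
tool_rot: [-0.001, 0.205, 0.979, -0.0]
wrist_force: [-0.4, 0.2, 0.9]
finger_gap: 0.005
t 2.2 p [0.4414 0.2073 0.1242] yaw_y 66.36 z [-2.2e-03 -5.0e-04 -1.0e+00] F [-0.39  0.22  0.91] gap 0.005
(np.float64(0.4292), np.float64(0.2089), 0.0976) -> [ 0.023 -0.007  0.053]
(np.float64(0.4242), np.float64(0.2093), 0.071) -> [ 0.033 -0.01   0.106]
```

```bash
python3 -m inch '[{"tx":0.007,"ty":-0.002,"tz":0.015,"rx":0,"ry":0,"rz":0},{"tx":0.013,"ty":-0.004,"tz":0.03,"rx":0,"ry":0,"rz":0},{"tx":0.018,"ty":-0.006,"tz":0.042,"rx":0,"ry":0,"rz":0},{"tx":0.023,"ty":-0.007,"tz":0.055,"rx":0,"ry":0,"rz":0},{"tx":0.027,"ty":-0.008,"tz":0.067,"rx":0,"ry":0,"rz":0},{"tx":0.03,"ty":-0.009,"tz":0.078,"rx":0,"ry":0,"rz":0},{"tx":0.032,"ty":-0.01,"tz":0.088,"rx":0,"ry":0,"rz":0},{"tx":0.033,"ty":-0.01,"tz":0.095,"rx":0,"ry":0,"rz":0}]'
python3 - <<'E'
from h import *
to(lid(-.135,.071))
s=vision.snapshot("scene");t=vision.snapshot("top")
o=np.hstack([cv2.resize(a,None,fx=4,fy=4) for a in (s[150:250,315:415],t[165:265,120:220])])
cv2.imwrite("pics/c1.png",o[...,::-1])
E
```

```text
clock: 3.0
eef_pos: [0.4251, 0.2095, 0.0772]
tool_rot: [-0.0, 0.205, 0.979, -0.0]
wrist_force: [-0.4, 0.1, 1.8]
finger_gap: 0.004
t 3.0 p [0.4251 0.2095 0.0772] yaw_y 66.35 z [-5.e-04 -1.e-04 -1.e+00] F [-0.4   0.06  1.78] gap 0.004
(np.float64(0.4242), np.float64(0.2093), 0.071) -> [ 0.001 -0.001  0.012]
```

View pics/c1.png

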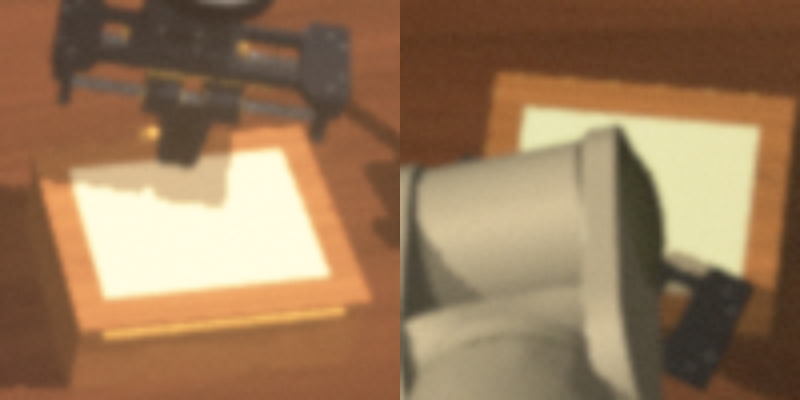

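The picture shows the lid followed the fingers down and lies nearly flat, with the fingertips on it near its free edge (left tile, about (180,160)). I press the last few millimetres until the force rises.

```bash
python3 -m inch '[{"tx":0.001,"ty":0,"tz":0.006,"rx":0,"ry":0,"rz":0},{"tx":0.001,"ty":0,"tz":0.012,"rx":0,"ry":0,"rz":0},{"tx":0.001,"ty":0,"tz":0.016,"rx":0,"ry":0,"rz":0},{"tx":0.001,"ty":0,"tz":0.016,"rx":0,"ry":0,"rz":0}]'
```

```text
clock: 3.5
eef_pos: [0.4248, 0.2097, 0.0712]
tool_rot: [0.0, 0.205, 0.979, -0.0]
wrist_force: [-8.7, -2.5, 21.6]
finger_gap: 0.01
```

The force rose to 21 N at z = 0.0712, so the lid is on its stop. Now I lift and go towards the dish while turning.

```bash
python3 -m inch '[{"tx":0,"ty":0,"tz":-0.1,"rx":0,"ry":0,"rz":0},{"tx":0,"ty":0,"tz":-0.2,"rx":0,"ry":0,"rz":0},{"tx":0,"ty":0,"tz":-0.3,"rx":0,"ry":0,"rz":0},{"tx":-0.05,"ty":-0.08,"tz":-0.36,"rx":0,"ry":0,"rz":0.15},{"tx":-0.1,"ty":-0.16,"tz":-0.36,"rx":0,"ry":0,"rz":0.3},{"tx":-0.15,"ty":-0.24,"tz":-0.36,"rx":0,"ry":0,"rz":0.45},{"tx":-0.2,"ty":-0.32,"tz":-0.36,"rx":0,"ry":0,"rz":0.6},{"tx":-0.25,"ty":-0.4,"tz":-0.36,"rx":0,"ry":0,"rz":0.75},{"tx":-0.3,"ty":-0.48,"tz":-0.36,"rx":0,"ry":0,"rz":0.9},{"tx":-0.35,"ty":-0.55,"tz":-0.36,"rx":0,"ry":0,"rz":0.98},{"tx":-0.35,"ty":-0.55,"tz":-0.36,"rx":0,"ry":0,"rz":0.98},{"tx":-0.35,"ty":-0.55,"tz":-0.36,"rx":0,"ry":0,"rz":0.98}]'
python3 - <<'E'
from h import *
to((.508,-.286,.25))
s=vision.snapshot("scene")
h=cv2.cvtColor(vision.snapshot("top"),cv2.COLOR_RGB2HSV)
cv2.imwrite("pics/s2.png",cv2.resize(s[120:280,300:440],None,fx=4,fy=3.75)[...,::-1])
E
```

```text
clock: 4.7
eef_pos: [0.4747, -0.1127, 0.2493]
tool_rot: [-0.0, 0.558, 0.83, 0.0]
wrist_force: [0.1, -0.1, 0.4]
finger_gap: 0.007
t 4.7 p [ 0.4747 -0.1127  0.2493] yaw_y 22.19 z [-6.e-04  6.e-04 -1.e+00] F [ 0.09 -0.14  0.41] gap 0.007
(0.508, -0.286, 0.25) -> [-0.346 -0.069 -0.002]
```

View pics/s2.png

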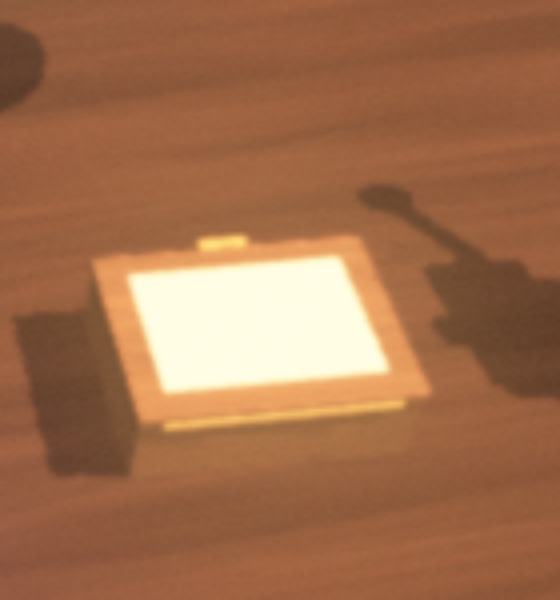

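The lid now lies flat and closed, with its panel at crop corners (128,272), (343,256), (388,372), (163,392). I go above the dish with the gripper open and refine the case centre from the panel.

```bash
python3 -m inch '[{"tx":-0.08,"ty":-0.015,"tz":0,"rx":0,"ry":0,"rz":0.19},{"tx":-0.16,"ty":-0.03,"tz":0,"rx":0,"ry":0,"rz":0.38},{"tx":-0.24,"ty":-0.05,"tz":0,"rx":0,"ry":0,"rz":0.57},{"tx":-0.32,"ty":-0.065,"tz":0,"rx":0,"ry":0,"rz":0.76},{"tx":-0.346,"ty":-0.069,"tz":0,"rx":0,"ry":0,"rz":0.94},{"tx":-0.346,"ty":-0.069,"tz":0,"rx":0,"ry":0,"rz":0.993},{"tx":-0.346,"ty":-0.069,"tz":0,"rx":0,"ry":0,"rz":0.993},{"tx":-0.346,"ty":-0.069,"tz":0.08,"rx":0,"ry":0,"rz":0.993},{"tx":-0.346,"ty":-0.069,"tz":0.08,"rx":0,"ry":0,"rz":0.993},{"tx":-0.346,"ty":-0.069,"tz":0.08,"rx":0,"ry":0,"rz":0.993}]' 0 20
python3 - <<'E'
from h import *
to((.508,-.286,.118))
q=np.array([ray("scene",(x/4+300,y/3.75+120),.071) for x,y in((128,272),(343,256),(388,372),(163,392))])
print(q.round(4),q.mean(0))
s=vision.snapshot("scene");t=vision.snapshot("top")
o=np.hstack([cv2.resize(a,None,fx=4,fy=4) for a in (s[190:290,130:230],t[150:250,320:420])])
cv2.imwrite("pics/c3.png",o[...,::-1])
E
```

```text
clock: 5.8
eef_pos: [0.5086, -0.2847, 0.2104]
tool_rot: [-0.0, 0.831, 0.557, -0.0]
wrist_force: [-0.8, 0.6, 1.8]
finger_gap: 0.886
t 5.8 p [ 0.5086 -0.2847  0.2104] yaw_y -22.32 z [-4.e-04  4.e-04 -1.e+00] F [-0.78  0.59  1.76] gap 0.886
(0.508, -0.286, 0.118) -> [-0.003  0.     0.185]
[[0.4193 0.1356 0.071 ]
 [0.4345 0.2876 0.071 ]
 [0.5458 0.2737 0.071 ]
 [0.5324 0.1242 0.071 ]] [0.48300255 0.2052685  0.071     ]
```

View pics/c3.png

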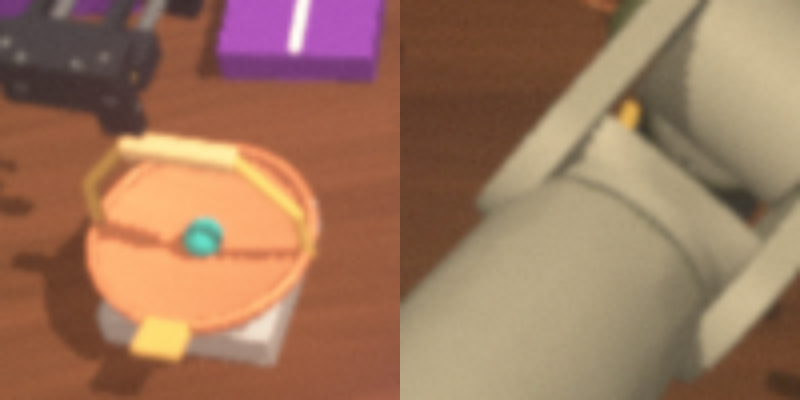

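The dish and bead are undisturbed, with the fingers straddling the bar from above (near finger at (125,115) in the left tile). Descending.

```bash
python3 -m inch '[{"tx":-0.001,"ty":0,"tz":0.03,"rx":0,"ry":0,"rz":0},{"tx":-0.003,"ty":0,"tz":0.06,"rx":0,"ry":0,"rz":0},{"tx":-0.003,"ty":0,"tz":0.09,"rx":0,"ry":0,"rz":0},{"tx":-0.003,"ty":0,"tz":0.12,"rx":0,"ry":0,"rz":0},{"tx":-0.003,"ty":0,"tz":0.15,"rx":0,"ry":0,"rz":0},{"tx":-0.003,"ty":0,"tz":0.17,"rx":0,"ry":0,"rz":0},{"tx":-0.003,"ty":0,"tz":0.187,"rx":0,"ry":0,"rz":0},{"tx":-0.003,"ty":0,"tz":0.187,"rx":0,"ry":0,"rz":0},{"tx":-0.003,"ty":0,"tz":0.187,"rx":0,"ry":0,"rz":0}]' 0
python3 -c "
from h import *
to((.508,-.286,.118))"
```

```text
clock: 6.8
eef_pos: [0.5081, -0.2872, 0.1169]
tool_rot: [0.0, 0.831, 0.556, 0.0]
wrist_force: [0.4, -0.4, -0.3]
finger_gap: 1.002
t 6.8 p [ 0.5081 -0.2872  0.1169] yaw_y -22.43 z [ 7.e-04 -6.e-04 -1.e+00] F [ 0.37 -0.41 -0.3 ] gap 1.002
(0.508, -0.286, 0.118) -> [ 0.002 -0.001 -0.002]
```

```bash
python3 -m inch '[{"tx":0,"ty":0,"tz":0,"rx":0,"ry":0,"rz":0},{"tx":0,"ty":0,"tz":0,"rx":0,"ry":0,"rz":0},{"tx":0,"ty":0,"tz":0,"rx":0,"ry":0,"rz":0},{"tx":0,"ty":0,"tz":0,"rx":0,"ry":0,"rz":0},{"tx":0,"ty":0,"tz":0,"rx":0,"ry":0,"rz":0},{"tx":0,"ty":0,"tz":0,"rx":0,"ry":0,"rz":0},{"tx":0,"ty":0,"tz":0,"rx":0,"ry":0,"rz":0},{"tx":0,"ty":0,"tz":0,"rx":0,"ry":0,"rz":0},{"tx":0,"ty":0,"tz":0,"rx":0,"ry":0,"rz":0},{"tx":0,"ty":0,"tz":0,"rx":0,"ry":0,"rz":0},{"tx":0,"ty":0,"tz":0,"rx":0,"ry":0,"rz":0},{"tx":0,"ty":0,"tz":0,"rx":0,"ry":0,"rz":0}]' 0.7 25
```

```text
clock: 8.0
eef_pos: [0.5078, -0.2869, 0.1162]
tool_rot: [0.0, 0.831, 0.556, 0.0]
wrist_force: [-0.7, -0.5, -0.1]
finger_gap: 0.304
```

```bash
python3 -m inch '[{"tx":0,"ty":0,"tz":0,"rx":0,"ry":0,"rz":0},{"tx":0,"ty":0,"tz":0,"rx":0,"ry":0,"rz":0},{"tx":0,"ty":0,"tz":0,"rx":0,"ry":0,"rz":0},{"tx":0,"ty":0,"tz":0,"rx":0,"ry":0,"rz":0},{"tx":0,"ty":0,"tz":0,"rx":0,"ry":0,"rz":0},{"tx":0,"ty":0,"tz":0,"rx":0,"ry":0,"rz":0},{"tx":0,"ty":0,"tz":0,"rx":0,"ry":0,"rz":0},{"tx":0,"ty":0,"tz":0,"rx":0,"ry":0,"rz":0}]' 1 35
python3 -m inch '[{"tx":0,"ty":0,"tz":-0.001,"rx":0,"ry":0,"rz":0},{"tx":0,"ty":0,"tz":-0.004,"rx":0,"ry":0,"rz":0},{"tx":0,"ty":0,"tz":-0.009,"rx":0,"ry":0,"rz":0},{"tx":0,"ty":0,"tz":-0.016,"rx":0,"ry":0,"rz":0},{"tx":0,"ty":0,"tz":-0.024,"rx":0,"ry":0,"rz":0},{"tx":0,"ty":0,"tz":-0.032,"rx":0,"ry":0,"rz":0},{"tx":0,"ty":0,"tz":-0.039,"rx":0,"ry":0,"rz":0},{"tx":0,"ty":0,"tz":-0.044,"rx":0,"ry":0,"rz":0},{"tx":0,"ty":0,"tz":-0.047,"rx":0,"ry":0,"rz":0},{"tx":0,"ty":0,"tz":-0.048,"rx":0,"ry":0,"rz":0},{"tx":0,"ty":0,"tz":-0.048,"rx":0,"ry":0,"rz":0}]'
python3 - <<'E'
from h import *
to((.508,-.286,.25))
s=vision.snapshot("scene")
cv2.imwrite("pics/s4.png",cv2.resize(s[170:290,120:240],None,fx=4,fy=4)[...,::-1])
E
```

```text
clock: 8.8
eef_pos: [0.5078, -0.287, 0.1162]
tool_rot: [0.0, 0.831, 0.556, 0.0]
wrist_force: [0.1, -1.4, -1.8]
finger_gap: 0.151
clock: 9.9
eef_pos: [0.5078, -0.287, 0.1402]
tool_rot: [-0.0, 0.831, 0.556, -0.0]
wrist_force: [0.9, -0.1, -3.3]
finger_gap: 0.158
t 9.9 p [ 0.5078 -0.287   0.1402] yaw_y -22.44 z [-1.e-04  0.e+00 -1.e+00] F [ 0.89 -0.08 -3.26] gap 0.158
(0.508, -0.286, 0.25) -> [ 0.002 -0.    -0.22 ]
```

View pics/s4.png

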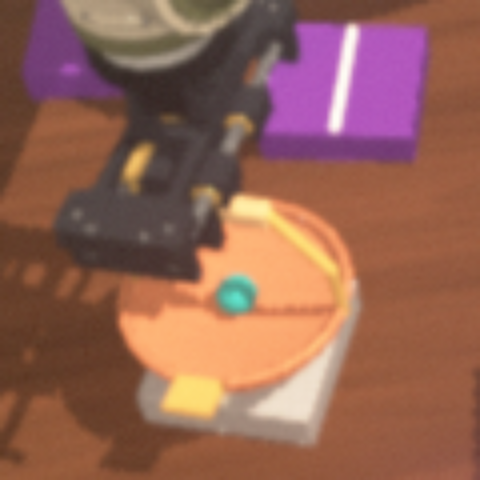

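The dish is held and clear, and the bead is in the middle ((236,293) in the crop). Lifting smoothly.

```bash
python3 -m inch '[{"tx":0,"ty":0,"tz":-0.005,"rx":0,"ry":0,"rz":0},{"tx":0,"ty":0,"tz":-0.016,"rx":0,"ry":0,"rz":0},{"tx":0,"ty":0,"tz":-0.034,"rx":0,"ry":0,"rz":0},{"tx":0,"ty":0,"tz":-0.058,"rx":0,"ry":0,"rz":0},{"tx":0,"ty":0,"tz":-0.086,"rx":0,"ry":0,"rz":0},{"tx":0,"ty":0,"tz":-0.116,"rx":0,"ry":0,"rz":0},{"tx":0,"ty":0,"tz":-0.146,"rx":0,"ry":0,"rz":0},{"tx":0,"ty":0,"tz":-0.172,"rx":0,"ry":0,"rz":0},{"tx":0,"ty":0,"tz":-0.192,"rx":0,"ry":0,"rz":0},{"tx":0,"ty":0,"tz":-0.205,"rx":0,"ry":0,"rz":0},{"tx":0,"ty":0,"tz":-0.211,"rx":0,"ry":0,"rz":0},{"tx":0,"ty":0,"tz":-0.212,"rx":0,"ry":0,"rz":0}]'
python3 -c "
from h import *
to((.483,.205,.25))"
```

```text
clock: 11.15
eef_pos: [0.5078, -0.287, 0.2463]
tool_rot: [-0.0, 0.831, 0.556, -0.0]
wrist_force: [0.4, 0.2, -3.0]
finger_gap: 0.151
t 11.15 p [ 0.5078 -0.287   0.2463] yaw_y -22.44 z [-1.e-04  0.e+00 -1.e+00] F [ 0.45  0.25 -3.01] gap 0.151
(0.483, 0.205, 0.25) -> [ 0.891 -0.421 -0.007]
```

```bash
python3 -m inch '[{"tx":0.006,"ty":-0.003,"tz":0,"rx":0,"ry":0,"rz":-0.013},{"tx":0.021,"ty":-0.01,"tz":0,"rx":0,"ry":0,"rz":-0.047},{"tx":0.045,"ty":-0.021,"tz":0,"rx":0,"ry":0,"rz":-0.1},{"tx":0.077,"ty":-0.036,"tz":0,"rx":0,"ry":0,"rz":-0.173},{"tx":0.113,"ty":-0.053,"tz":0,"rx":0,"ry":0,"rz":-0.253},{"tx":0.151,"ty":-0.071,"tz":0,"rx":0,"ry":0,"rz":-0.34},{"tx":0.187,"ty":-0.088,"tz":0,"rx":0,"ry":0,"rz":-0.42},{"tx":0.223,"ty":-0.105,"tz":0,"rx":0,"ry":0,"rz":-0.5},{"tx":0.252,"ty":-0.119,"tz":0,"rx":0,"ry":0,"rz":-0.567},{"tx":0.276,"ty":-0.13,"tz":0,"rx":0,"ry":0,"rz":-0.62},{"tx":0.291,"ty":-0.137,"tz":0,"rx":0,"ry":0,"rz":-0.654},{"tx":0.297,"ty":-0.14,"tz":0,"rx":0,"ry":0,"rz":-0.667}]'
python3 -c "
from h import *
to((.483,.205,.25))"
```

```text
clock: 12.35
eef_pos: [0.4998, -0.1223, 0.2463]
tool_rot: [0.0, 0.658, 0.753, -0.0]
wrist_force: [0.1, -0.1, -4.0]
finger_gap: 0.148
t 12.35 p [ 0.4998 -0.1223  0.2463] yaw_y 7.68 z [ 1.e-04 -1.e-04 -1.e+00] F [ 0.09 -0.08 -3.97] gap 0.148
(0.483, 0.205, 0.25) -> [ 0.653  0.054 -0.007]
```

```bash
python3 -m inch '[{"tx":0.007,"ty":0.001,"tz":0,"rx":0,"ry":0,"rz":-0.013},{"tx":0.023,"ty":0.002,"tz":0,"rx":0,"ry":0,"rz":-0.047},{"tx":0.049,"ty":0.004,"tz":0,"rx":0,"ry":0,"rz":-0.1},{"tx":0.085,"ty":0.007,"tz":0,"rx":0,"ry":0,"rz":-0.173},{"tx":0.124,"ty":0.01,"tz":0,"rx":0,"ry":0,"rz":-0.253},{"tx":0.167,"ty":0.014,"tz":0,"rx":0,"ry":0,"rz":-0.34},{"tx":0.206,"ty":0.017,"tz":0,"rx":0,"ry":0,"rz":-0.42},{"tx":0.245,"ty":0.02,"tz":0,"rx":0,"ry":0,"rz":-0.5},{"tx":0.278,"ty":0.023,"tz":0,"rx":0,"ry":0,"rz":-0.567},{"tx":0.304,"ty":0.025,"tz":0,"rx":0,"ry":0,"rz":-0.62},{"tx":0.32,"ty":0.026,"tz":0,"rx":0,"ry":0,"rz":-0.654},{"tx":0.327,"ty":0.027,"tz":0,"rx":0,"ry":0,"rz":-0.667}]'
python3 -c "
from h import *
to((.483,.205,.25))"
```

```text
clock: 13.55
eef_pos: [0.4915, 0.0415, 0.2462]
tool_rot: [-0.0, 0.441, 0.898, -0.0]
wrist_force: [1.0, 0.1, -3.2]
finger_gap: 0.149
t 13.55 p [0.4915 0.0415 0.2462] yaw_y 37.7 z [-1.e-04  0.e+00 -1.e+00] F [ 1.    0.15 -3.2 ] gap 0.149
(0.483, 0.205, 0.25) -> [ 0.269  0.187 -0.008]
```

```bash
python3 -m inch '[{"tx":0.005,"ty":0.004,"tz":0,"rx":0,"ry":0,"rz":-0.013},{"tx":0.019,"ty":0.013,"tz":0,"rx":0,"ry":0,"rz":-0.047},{"tx":0.04,"ty":0.028,"tz":0,"rx":0,"ry":0,"rz":-0.1},{"tx":0.07,"ty":0.049,"tz":0,"rx":0,"ry":0,"rz":-0.173},{"tx":0.102,"ty":0.071,"tz":0,"rx":0,"ry":0,"rz":-0.252},{"tx":0.137,"ty":0.095,"tz":0,"rx":0,"ry":0,"rz":-0.338},{"tx":0.169,"ty":0.118,"tz":0,"rx":0,"ry":0,"rz":-0.417},{"tx":0.202,"ty":0.14,"tz":0,"rx":0,"ry":0,"rz":-0.497},{"tx":0.229,"ty":0.159,"tz":0,"rx":0,"ry":0,"rz":-0.563},{"tx":0.25,"ty":0.174,"tz":0,"rx":0,"ry":0,"rz":-0.615},{"tx":0.264,"ty":0.183,"tz":0,"rx":0,"ry":0,"rz":-0.649},{"tx":0.269,"ty":0.187,"tz":0,"rx":0,"ry":0,"rz":-0.662}]'
python3 -m inch '[{"tx":0,"ty":0,"tz":0,"rx":0,"ry":0,"rz":0},{"tx":0,"ty":0,"tz":0,"rx":0,"ry":0,"rz":0},{"tx":0,"ty":0,"tz":0,"rx":0,"ry":0,"rz":0},{"tx":0,"ty":0,"tz":0,"rx":0,"ry":0,"rz":0},{"tx":0,"ty":0,"tz":0,"rx":0,"ry":0,"rz":0},{"tx":0,"ty":0,"tz":0,"rx":0,"ry":0,"rz":0},{"tx":0,"ty":0,"tz":0,"rx":0,"ry":0,"rz":0},{"tx":0,"ty":0,"tz":0,"rx":0,"ry":0,"rz":0},{"tx":0,"ty":0,"tz":0,"rx":0,"ry":0,"rz":0},{"tx":0,"ty":0,"tz":0,"rx":0,"ry":0,"rz":0},{"tx":0,"ty":0,"tz":0,"rx":0,"ry":0,"rz":0},{"tx":0,"ty":0,"tz":0,"rx":0,"ry":0,"rz":0}]' >/dev/null
python3 - <<'E'
from h import *
to((.483,.205,.25))
s=vision.snapshot("scene");t=vision.snapshot("top")
cv2.imwrite("pics/f.png",np.hstack([cv2.resize(s[120:260,300:440],(560,560)),cv2.resize(t,None,fx=.001,fy=.001) if 0 else np.zeros((560,1,3),np.uint8)])[...,::-1])
# block white line seen from above
b=cv2.resize(t[165:255,325:415],(360,360));z=np.zeros((560,240,3),np.uint8);z[:240]=cv2.resize(b,(240,240));z[280:520]=cv2.resize(t[165:265,120:220],(240,240))
cv2.imwrite("pics/f.png",np.hstack([cv2.resize(s[120:260,300:440],(560,560)),z])[...,::-1])
E
```

```text
clock: 14.75
eef_pos: [0.4835, 0.2051, 0.2462]
tool_rot: [-0.0, 0.195, 0.981, -0.0]
wrist_force: [-0.2, -0.5, -3.6]
finger_gap: 0.156
t 15.95 p [0.4836 0.2045 0.2462] yaw_y 67.38 z [ 0.  0. -1.] F [ 0.72 -0.13 -3.38] gap 0.15
(0.483, 0.205, 0.25) -> [ 0.002  0.    -0.008]
```

View pics/f.png

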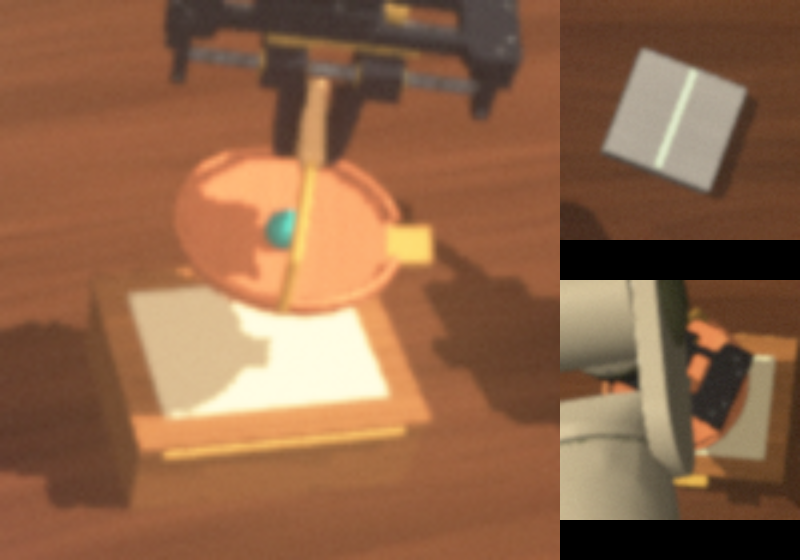

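Over the closed lid, the lip points to the press side and the bead is near the middle at (281,229). The block's white line is now visible. Numeric check before handing in:

Run:
```python
from h import *
c=np.array([.4836,.2045,.160]);d=np.array([np.cos(np.radians(67.4)),np.sin(np.radians(67.4)),0])
print("lip pred",proj("scene",c+.085*d+[0,0,.02]),"seen 408,181; ray",ray("scene",(408,181),.18))
print("bead pred",proj("scene",c+[0,0,.02]),"seen 370.25,177.25; ray",ray("scene",(370.25,177.25),.18))
k=90/240
a,b=[ray("top",(325+(x-560)*k,165+y*k),.03) for x,y in((658,165),(692,72))];print("block yaw",np.degrees(np.arctan2(*(b-a)[1::-1])), a,b)
o=r.observe();print(np.abs(o["dq"]).max())
```

```text
lip pred [405.67162513 181.40574161] seen 408,181; ray [0.51613539 0.28919039 0.18      ]
bead pred [370.84235415 176.8666743 ] seen 370.25,177.25; ray [0.48457572 0.20257213 0.18      ]
block yaw -20.778233361642553 [ 0.46204066 -0.2681239   0.03      ] [ 0.55496149 -0.30338082  0.03      ]
0.0019219019721565464
```

```bash
python3 -c "
from workcell import workorder
print(workorder.close_job())"
```

```text
the job is handed in; nothing more can be done
None
```

I closed the lid first, then carried the dish over the case and handed the job in at about 16 s of the 69 s. No verdict is reported.

- **Lid:** I pressed it down to its stop. The force rose to about 21 N with the fingertips at 71 mm, which is the closed height, and the next picture showed it flat.
- **Dish:** I pinched it by the bar with a commanded 35 N grip, lifted it, and turned it anticlockwise to 67.4°. The block's white line measures −20.8°, so a quarter turn would be 69.2°, about 2° away.
- **Final position:** The dish is held about 89 mm above the lid, within 1 mm of its middle by my estimate. The tool is vertical and the joints are almost still (0.002 rad/s or less).
- **Bead:** It lies about 2 mm from the middle of the dish.

**Disagreements:** The lip appeared about 2 pixels (6 mm) from where I predicted, which I put down to reading a blurred picture; I didn't measure the dish's tilt separately. I also didn't re-measure where the bystanders stand. All moves near them were well above their height, and the wrist force stayed low.

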